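Put the clay stamps away in the tool caddy

ROBOT

A 6-joint arm with a two-finger parallel gripper is mounted at the origin on the work surface. World frame = base frame: x ahead of the robot, y to its left, z up, the work surface at z = 0. Lengths are in mm, angles in rad, forces in N, time in s.
With the tool pointing down it reaches from about 300 to 750 mm from the base axis. Payload 8.5 kg.
Tool frame: the origin (TCP) lies at the very end of the fingers, on their centre line; the grasp point (between the pads) lies 19 mm behind it; z points along the fingers, y is the line along which they close (so a half turn about z gives the same grasp; the last joint's range is limited). The gripper opens to 85 mm and grips with 20 to 120 N. Pads are 22 mm wide; open, the fingers measure 114 mm over their backs; the gripper's body (76 mm by 85 mm) begins 54 mm behind the grasp point. The pads swing forward as they close: fully open they stand 13 mm farther back than shut.
Start: joints at [1.12, 0.381, 1.297, -0, 1.464, -0.215], TCP at [128.484, 534.764, 231.322] pointing down, gripper open.
Joint ranges: [-3.11, 3.11], [-0.89, 2.33], [0.22, 2.48], [-1.42, 4.56], [0.17, 2.85], [-2.88, 2.88]. Speed limits (rad/s): [2.39, 2.39, 3.14, 3.14, 3.14, 3.14].

INTERFACE

Orientations are given as a unit quaternion [w, x, y, z].
In Python, from bench import state, read_camera, job_done gives the robot as it stands.
- The arm moves only by the shell command python3 -m pendant 'ROWS' [FORCE]. ROWS is JSON, a list of rows, each a list of 3 entries, a list of its own where there are three numbers: the shift along the tool's x, y, z in units of 0.025 m (1.0 is 0.025 m), then the turn, a rotation vector about the tool's x, y, z in units of 6 degrees (1.0 is 6 degrees), then the opening, from 0 (shut) to 1 (fully open). A call has exactly 10 rows; each row shifts and turns the commanded pose from where the row before left it, along the tool's axes as they then stand; what a row does not reach is not made up. A row lasts 1/12 s, in which the tool goes at most 41.7 mm and 7.16 degrees, less where a joint would pass 70% of its speed; a pose out of reach is approached as far as the arm can. A call with a number of a shift or a turn outside -1 to 1 is refused whole. A call with a gripper value outside its range is refused whole. The fingers move at their own pace and stop on an object; FORCE is the grip in N (left out, the last holds). Time passes only in rows, so rows that do not move let the fingers close, or fill a call up. It gives the time, the measured TCP pose, the force, the opening and the grip force at its end, in the units of the state.
- state(): the state, without advancing time (a new reading comes with each control period).
- read_camera(name): name is "side" or "top" or "wrist"; returns a dict with "pixels" (480x640x3 uint8, blue, green, red), "K" (3x3 intrinsics, pixels), "R" (3x3) and "t" (3): a world point X has camera coordinates R X + t. Camera axes: x right, y down, z forward; pixel columns grow to the right and rows downward; lengths in mm; the calibration is good to about 2 mm. A picture is of the moment at which its call begins. There is no depth.
- job_done(): hands the job in; it is judged then, once.
The state is a dict: "t": time; "joints": joint angles; "joint_vel": joint speeds; "tau": joint torques, N m; "eef_pos": TCP position; "eef_rot": TCP orientation; "contact_force": force on the tool from outside, world axes, zero at the start; "wrist_torque": the same for the moment, N m; "finger_gap": finger opening in mm; "gripper_force": force on a finger pad.
Only numpy, scipy, OpenCV 4.12 (cv2) and the standard library are available. Lean on these libraries where they do the work, as an engineer would, in place of code of your own. Each camera call takes 0.05 s, during which the arm holds its last target. There are 200 camera calls.

TASK

Put the two tall, knob-topped wooden clay stamps away in the dark wooden caddy, upright, one in each of its two free cork-lined cells. Lower each stamp down into its cell before letting go of it; do not drop it from above the dividers.

Things in the scene. Friction and masses are not known exactly. Their poses are not given: they have to be found in the camera images.
- stamp_a: Tall turned light-wood clay stamp standing on the table, one of two alike. Round, 100 mm tall: foot 44 mm across, slim neck 18 mm across, and on top a knob 34 mm across, full width from 70 to 92 mm above the underside (grip here). About 80 g. Origin: centre of its underside, z up. Other things near it (a squat pounder without neck, a jar) are under 60 mm tall.
- stamp_b: Tall turned light-wood clay stamp standing on the table, one of two alike. Round, 100 mm tall: foot 44 mm across, slim neck 18 mm across, and on top a knob 34 mm across, full width from 70 to 92 mm above the underside (grip here). About 80 g. Origin: centre of its underside, z up. Other things near it (a squat pounder without neck, a jar) are under 60 mm tall.
- pad_a: Square cork liner, 70 x 70 x 4 mm, fixed on the floor of a free cell of the caddy; one of two. Origin: centre of its underside, at the middle of the cell, 8 mm above the table; its top is 12 mm above the table. x points along the row of cells, y across it, z up.
- pad_b: Square cork liner, 70 x 70 x 4 mm, fixed on the floor of a free cell of the caddy; one of two. Origin: centre of its underside, at the middle of the cell, 8 mm above the table; its top is 12 mm above the table. x points along the row of cells, y across it, z up.
- caddy: Dark-wood open box fixed on the table, 328 x 88 mm, 62 mm high; four cells in one row along its x, each 72 x 72 mm inside; walls and dividers 8 mm thick, their tops 50 mm above the cork. Two cells are taken (bundle of sticks, white bottle, tops up to 110 mm above the table). Origin: centre of its underside; x along the row, roughly away from the robot.
Things that resemble listed ones, but are neither listed nor needed, are in the scene too. What is shaped like the stamp_b but purple, red or turquoise is not meant.

How it is judged:
By the outcome, as a careful person would: the job done as asked, in the order asked, and still so for the second after the job is handed in, with the robot touching nothing.
It also fails if it takes over 56 s, if anything falls off the work surface, if the arm or the gripper's body presses on something with over 40 N, if the wrist force passes 120 N, or if a joint passes its speed limit or range.

## Working session

There is one attempt and no reset: what is moved stays moved. The work goes in short steps, Python scripts to look and compute and a shell command to move; the robot and the scene stay as the last step left them, time stands still between calls to the robot, and variables do not carry over. Pictures are saved under pics/ and viewed, at most 10 in all, crops included, and the job is handed in when it is done.

```bash
ls; mkdir -p pics
python3 - <<'E'
from bench import state, read_camera
import cv2,numpy as np
s=state();print({k:np.round(v,3).tolist() for k,v in s.items()})
for n in("top","side"):
    c=read_camera(n);cv2.imwrite(f"pics/{n}0.png",c["pixels"]);print(n,c["K"],c["R"],c["t"])
E
```

```text
pics
{'t': 0.0, 'joints': [1.12, 0.381, 1.298, 0.0, 1.464, -0.215], 'joint_vel': [-0.001, -0.001, 0.001, -0.0, -0.001, -0.0], 'tau': [0.002, -44.848, -23.128, -0.0, 0.005, 0.0], 'eef_pos': [128.358, 534.5, 230.701], 'eef_rot': [-0.0, 0.118, 0.993, -0.001], 'contact_force': [-0.071, 0.591, -0.76], 'wrist_torque': [0.002, -0.026, -0.015], 'gripper_force': 0.0, 'finger_gap': 85.391}
top [[485.34948596   0.         317.06066569]
 [  0.         485.34948596 245.052453  ]
 [  0.           0.           1.        ]] [[ 0.02444771 -0.99967192  0.00763948]
 [-0.99396784 -0.02512404 -0.10675544]
 [ 0.10691235 -0.00498347 -0.99425596]] [-76.34068819 527.64269885 984.83017831]
side [[498.82734463   0.         320.17742815]
 [  0.         498.82734463 244.49158043]
 [  0.           0.           1.        ]] [[-9.88702586e-01 -1.49889260e-01  6.37507203e-04]
 [-7.98889373e-02  5.23356798e-01 -8.48360430e-01]
 [ 1.26826473e-01 -8.38827081e-01 -5.29418713e-01]] [491.3793143   92.79976877 776.93728113]
```

View pics/top0.png

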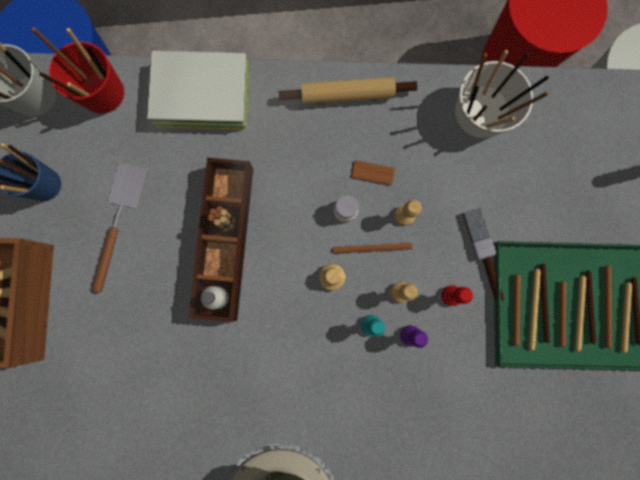

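View pics/side0.png

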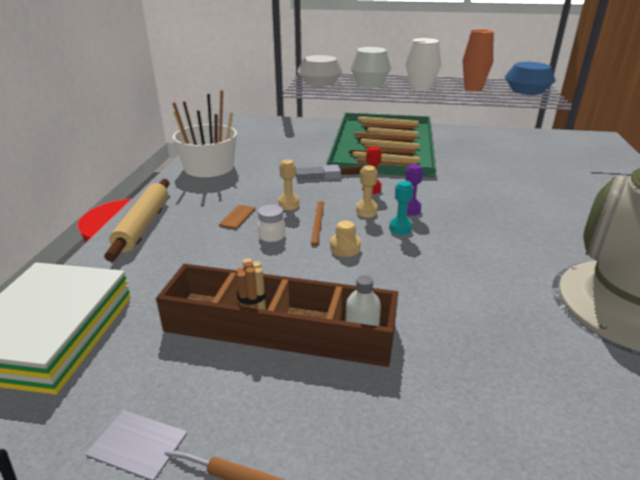

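The top view shows the stamps at about (407,211) and (403,292). The neckless pounder is at (332,277). The caddy spans about (190–252, 158–320), with free cells at (225,183) and (218,260). The side view confirms this: stamps at (289,185) and (368,190), and the free cells are the far-left one and the third.

```bash
cat > h.py <<'E'
import numpy as np,cv2
from bench import state, read_camera
def ray(c,u,v,z):
    d=c["R"].T@np.linalg.solve(c["K"],[u,v,1.]);o=-c["R"].T@c["t"]
    return (o+d*(z-o[2])/d[2])[:2]
def proj(c,X):
    p=c["K"]@(c["R"]@np.array(X,float)+c["t"]);return p[:2]/p[2]
E
python3 - <<'E'
from h import *
T=read_camera("top");S=read_camera("side")
for n,c,rois in(("top",T,[(385,190,430,235),(385,270,425,310)]),("side",S,[(272,155,305,212),(350,160,384,220)])):
    hsv=cv2.cvtColor(c["pixels"],cv2.COLOR_BGR2HSV)
    m=cv2.inRange(hsv,(10,80,70),(28,255,255))
    for x0,y0,x1,y1 in rois:
        k,l,st,ce=cv2.connectedComponentsWithStats(m[y0:y1,x0:x1])
        i=1+np.argmax(st[1:,4]);x,y,w,h,a=st[i];x+=x0;y+=y0
        print(n,x,y,w,h,a)
        if n=="side":
            sub=(l==i); rows=[(r+y0,np.nonzero(sub[r])[0].min()+x0,np.nonzero(sub[r])[0].max()+x0) for r in range(sub.shape[0]) if sub[r].any()]
            ws=np.array([b-a for _,a,b in rows[:len(rows)//2]])
            kr=[r for r in rows[:len(rows)//2] if r[2]-r[1]>=ws.max()-2]
            u=np.mean([(r[1]+r[2])/2 for r in kr]);v=np.mean([r[0] for r in kr]);print(" knob",u,v,ray(c,u,v,81), "bottom", rows[-1])
            print(" in top:",proj(T,[*ray(c,u,v,81),81]))
        else: print(" centroid z50",ray(c,*(ce[i]+[x0,y0]),50))
        
a=cv2.resize(T["pixels"][150:330,175:265],None,fx=3.3,fy=3.3,interpolation=2)
b=cv2.resize(T["pixels"][180:320,375:435],None,fx=4.24,fy=4.24,interpolation=2)[:594]
h=min(len(a),len(b));cv2.imwrite("pics/crop.png",np.hstack([a[:h],b[:h]]))
E
```

```text
top 395 200 27 25 457
 centroid z50 [ 600.1979889 -247.8496096]
top 391 282 27 21 433
 centroid z50 [ 435.86451174 -240.78017813]
side 279 160 20 50 616
 knob 287.32142857142856 169.5 [ 602.12416771 -246.22853099] bottom (209, np.int64(285), np.int64(292))
 in top: [409.71041569 208.36699872]
side 350 163 28 54 765
 knob 362.0 167.0 [ 452.6301381  -282.08766544] bottom (216, np.int64(362), np.int64(372))
 in top: [427.62155844 283.80687994]
```

View pics/crop.png

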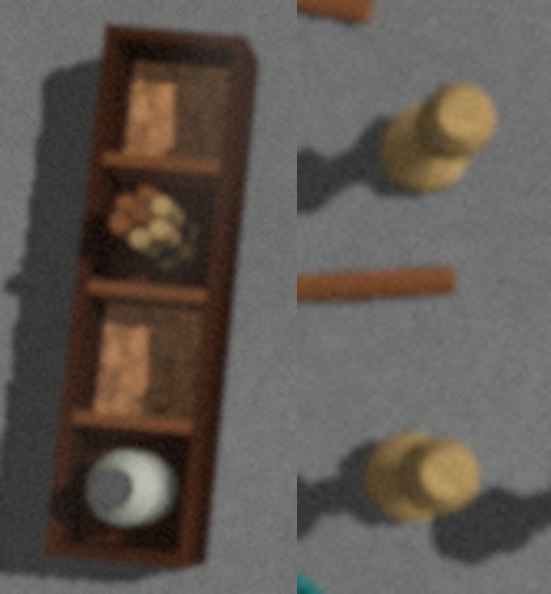

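The zoom gives knob-top centres at about (414.6,207.8) and (410.8,291.8) in the top view. The three divider tops run, in crop pixels, (105,158)-(220,167), (90,289)-(208,297) and (73,417)-(192,428).

Run:
```python
from h import *
T=read_camera("top");S=read_camera("side")
k=[ray(T,414.6,207.8,97),ray(T,410.8,291.8,97)];f=[ray(T,405.2,215.4,4),]
print("knob",k,f); print("side proj",[proj(S,[*x,81]) for x in k],[proj(S,[*x,0]) for x in k])
D=[[ray(T,175+x/3.3,150+y/3.3,62) for x,y in p] for p in([(105,158),(220,167)],[(90,289),(208,297)],[(73,417),(192,428)])]
D=np.array(D);m=D.mean(1);print("len",np.linalg.norm(D[:,0]-D[:,1],axis=1),"mid",m,np.linalg.norm(np.diff(m,axis=0),axis=1))
ax=(m[0]-m[2])/np.linalg.norm(m[0]-m[2]);c=m.mean(0);A=c+120*ax;B=c-40*ax
print("axis",np.degrees(np.arctan2(ax[1],ax[0])),"A",A,"B",B)
print("corners side",[proj(S,[*(c+s*164*ax+t*44*np.array([-ax[1],ax[0]])),62]).round() for s in(1,-1) for t in(1,-1)])
s=state();t=1.12
from scipy.spatial.transform import Rotation as R
q=s["eef_rot"];print(R.from_quat([*q[1:],q[0]]).as_matrix().round(3))
```

```text
knob [array([ 600.46948235, -252.6938805 ]), array([ 435.91955558, -245.84210784])] [array([ 601.09390224, -251.71820498])]
side proj [array([288.76029724, 168.29573718]), array([368.92242316, 174.64203271])] [array([290.00107308, 203.54778377]), array([366.88467323, 210.53556587])]
len [71.18621045 72.32836519 72.48842976] mid [[614.79053413 128.20410098]
 [533.54919759 132.80911184]
 [454.28730939 139.18233157]] [81.37174502 79.51770149]
axis -3.9128691088813548 A [653.92929093 125.20978954] B [494.30225463 136.12808988]
corners side [array([157., 296.]), array([185., 261.]), array([394., 330.]), array([400., 289.])]
[[-0.972  0.234 -0.   ]
 [ 0.234  0.972 -0.   ]
 [ 0.    -0.    -1.   ]]
```

```bash
python3 -m pendant '[[[0,0,0],[0,0,-0.8],1],[[0,0,0],[0,0,-0.8],1],[[-0.7,-1,0],[0,0,0],1],[[-0.7,-1,0],[0,0,0],1],[[-0.7,-1,0],[0,0,0],1],[[-0.7,-1,0],[0,0,0],1],[[-0.7,-1,0],[0,0,0],1],[[-0.7,-1,0],[0,0,0],1],[[-0.7,-1,0],[0,0,0],1],[[-0.7,-1,0],[0,0,0],1]]' 40; python3 -m pendant '[[[-0.7,-1,0],[0,0,0],1],[[-0.7,-1,0],[0,0,0],1],[[-0.7,-1,0],[0,0,0],1],[[-0.7,-1,0],[0,0,0],1],[[-0.7,-1,0],[0,0,0],1],[[-0.7,-1,0],[0,0,0],1],[[-0.7,-1,0],[0,0,0],1],[[-0.7,-1,0],[0,0,0],1],[[-0.7,-1,0],[0,0,0],1],[[-0.7,-1,0],[0,0,0],1]]'
```

```text
t: 1.13
eef_pos: [254.9, 324.4, 231.4]
eef_rot: [0.0, 0.034, 0.999, 0.0]
contact_force: [0.4, 0.4, 0.1]
finger_gap: 85.6
gripper_force: 0.0
t: 1.97
eef_pos: [412.6, 62.8, 231.4]
eef_rot: [0.0, 0.034, 0.999, 0.0]
contact_force: [0.2, 0.8, 0.8]
finger_gap: 85.5
gripper_force: 0.0
```

```bash
python3 -m pendant '[[[-0.7,-1,0],[0,0,0],1],[[-0.7,-1,0],[0,0,0],1],[[-0.7,-1,0],[0,0,0],1],[[-0.7,-1,0],[0,0,0],1],[[-0.7,-1,0],[0,0,0],1],[[-0.7,-1,0],[0,0,0],1],[[-0.7,-1,0],[0,0,0],1],[[-0.7,-1,0],[0,0,0],1],[[-0.7,-1,0],[0,0,0],1],[[-0.7,-1,0],[0,0,0],1]]'; python3 -m pendant '[[[-0.7,-1,0],[0,0,0],1],[[-0.7,-0.8,0],[0,0,0],1],[[0,0,0],[0,0,0],1],[[0,0,0],[0,0,0],1],[[0,0,0],[0,0,0],1],[[0,0,0],[0,0,0],1],[[0,0,0],[0,0,0],1],[[0,0,0],[0,0,0],1],[[0,0,0],[0,0,0],1],[[0,0,0],[0,0,0],1]]'
python3 - <<'E'
from h import *
c=read_camera("wrist");cv2.imwrite("pics/w1.png",c["pixels"])
for x in((600.5,-252),(436,-245.5)):print(proj(c,[*x,100]),proj(c,[*x,0]))
print(c["R"].round(3),c["t"],c["K"][0,0])
E
```

```text
t: 2.8
eef_pos: [570.1, -198.4, 231.2]
eef_rot: [-0.0, 0.034, 0.999, 0.0]
contact_force: [1.0, 0.6, 0.1]
finger_gap: 85.1
gripper_force: 0.0
t: 3.63
eef_pos: [601.4, -244.0, 231.5]
eef_rot: [0.0, 0.034, 0.999, -0.0]
contact_force: [-0.8, -0.2, -0.4]
finger_gap: 85.4
gripper_force: 0.0
[314.45932822 229.65568381] [317.06756228 205.04092429]
[305.6446409   -3.38132078] [311.18728181  35.56601377]
[[ 0.067  0.998  0.001]
 [ 0.952 -0.064  0.301]
 [ 0.3   -0.019 -0.954]] [ 202.58433401 -626.55925742  194.88112536] 345.6483797841464
```

View pics/w1.png

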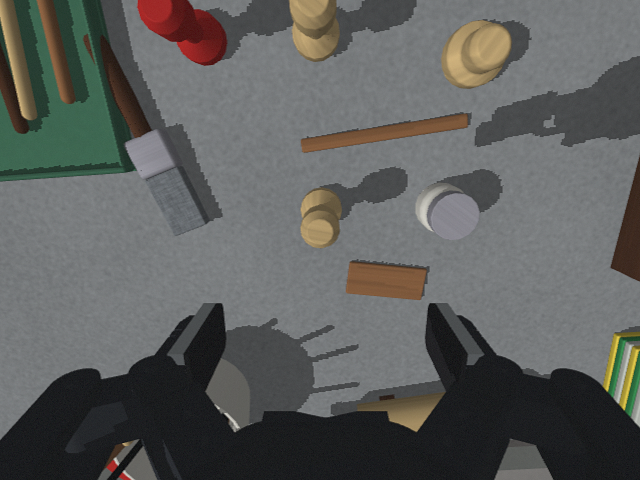

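The wrist view shows stamp A's knob top at (319,229), about 4 px right of prediction, so its y is about -248. The way down is clear: the jar is at (447,210) and the brown block at (387,280), both low.

```bash
python3 -m pendant '[[[0,-0.2,0.8],[0,0,0],1],[[0,0,1],[0,0,0],1],[[0,0,1],[0,0,0],1],[[0,0,1],[0,0,0],1],[[0,0,1],[0,0,0],1],[[0,0,1],[0,0,0],1],[[0,0,0.6],[0,0,0],1],[[0,0,0.4],[0,0,0],1],[[0,0,0],[0,0,0],1],[[0,0,0],[0,0,0],1]]' 40;  python3 -m pendant '[[[0,0,0],[0,0,0],0],[[0,0,0],[0,0,0],0],[[0,0,0],[0,0,0],0],[[0,0,0],[0,0,0],0],[[0,0,0],[0,0,0],0],[[0,0,0],[0,0,0],0],[[0,0,0],[0,0,0],0],[[0,0,0],[0,0,0],0],[[0,0,0],[0,0,0],0],[[0,0,0],[0,0,0],0]]'
```

```text
t: 4.52
eef_pos: [601.4, -249.4, 61.8]
eef_rot: [0.0, 0.034, 0.999, -0.0]
contact_force: [1.1, 0.8, 0.5]
finger_gap: 85.1
gripper_force: 0.0
t: 5.35
eef_pos: [601.5, -249.4, 62.1]
eef_rot: [0.001, 0.034, 0.999, -0.0]
contact_force: [-0.2, 0.9, 6.8]
finger_gap: 32.6
gripper_force: 39.8
```

```bash
python3 -m pendant '[[[0,0,-0.4],[0,0,0],0],[[0,0,-0.8],[0,0,0],0],[[0,0,-1],[0,0,0],0],[[0,0,-1],[0,0,0],0],[[0,0,-1],[0,0,0],0],[[0,0,-1],[0,0,0],0],[[0,0,-0.6],[0,0,0],0],[[0,0.4,0],[0,0,0],0],[[0,0.7,0],[0,0,0],0],[[-0.1,0.9,0],[0,0,0],0]]';  python3 -m pendant '[[[-0.1,1,0],[0,0,0],0],[[-0.1,1,0],[0,0,0],0],[[-0.1,1,0],[0,0,0],0],[[-0.1,1,0],[0,0,0],0],[[-0.1,1,0],[0,0,0],0],[[-0.1,1,0],[0,0,0],0],[[-0.1,1,0],[0,0,0],0],[[-0.1,1,0],[0,0,0],0],[[-0.1,1,0],[0,0,0],0],[[-0.1,0.9,0],[0,0,0],0]]'; python3 -m pendant '[[[0,0.9,0],[0,0,0],0],[[0,0.8,0],[0,0,0],0],[[0,0.6,0],[0,0,0],0],[[0,0.5,0],[0,0,0],0],[[0,0.3,0],[0,0,0],0],[[0,0.1,0],[0,0,0],0],[[0,0,0],[0,0,0],0],[[0,0,0],[0,0,0],0],[[0,0,0],[0,0,0],0],[[0,0,0],[0,0,0],0]]'
python3 - <<'E'
from h import *
c=read_camera("wrist");cv2.imwrite("pics/w2.png",c["pixels"])
p=np.array([653.9,125.2]);a=np.radians(-3.9);ax=np.array([np.cos(a),np.sin(a)]);n=np.array([-ax[1],ax[0]])
print("cell rim",[proj(c,[*(p+i*36*ax+j*36*n),62]).round() for i,j in((1,1),(1,-1),(-1,-1),(-1,1))])
E
```

```text
t: 6.18
eef_pos: [606.1, -198.4, 204.7]
eef_rot: [-0.001, 0.035, 0.999, 0.001]
contact_force: [0.3, 0.1, -1.0]
finger_gap: 32.3
gripper_force: 39.9
t: 7.02
eef_pos: [647.6, 49.0, 204.3]
eef_rot: [-0.002, 0.033, 0.999, 0.0]
contact_force: [0.1, -0.6, 0.5]
finger_gap: 32.7
gripper_force: 39.9
t: 7.85
eef_pos: [654.4, 124.6, 206.4]
eef_rot: [0.0, 0.035, 0.999, -0.0]
contact_force: [0.3, 0.3, -0.7]
finger_gap: 32.6
gripper_force: 39.9
cell rim [array([365., 265.]), array([284., 265.]), array([281., 183.]), array([368., 183.])]
```

View pics/w2.png

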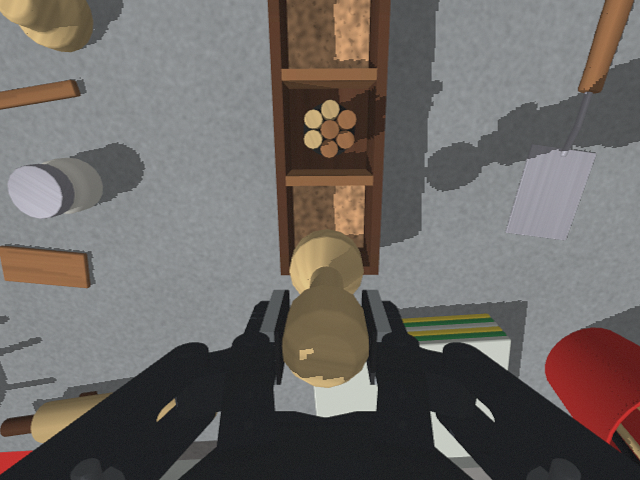

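The wrist view shows the cell's inner walls at columns about 286–373 and its divider edge at row 186, with the stamp foot centred at (326,265). I only need a correction of about 2 mm.

```bash
python3 -m pendant '[[[0,0.1,0.4],[0,0,0],0],[[0,0,0.8],[0,0,0],0],[[0,0,0.8],[0,0,0],0],[[0,0,0.8],[0,0,0],0],[[0,0,0.8],[0,0,0],0],[[0,0,0.7],[0,0,0],0],[[0,0,0.5],[0,0,0],0],[[0,0,0.3],[0,0,0],0],[[0,0,0.1],[0,0,0],0],[[0,0,0],[0,0,0],0]]'
```

```text
t: 8.73
eef_pos: [654.3, 127.9, 75.8]
eef_rot: [-0.0, 0.034, 0.999, -0.0]
contact_force: [-0.1, -1.2, -0.5]
finger_gap: 32.8
gripper_force: 39.9
```

```bash
python3 -m pendant '[[[0,0,0.03],[0,0,0],0],[[0,0,0.03],[0,0,0],0],[[0,0,0],[0,0,0],0],[[0,0,0],[0,0,0],0],[[0,0,0],[0,0,0],0],[[0,0,0],[0,0,0],0],[[0,0,0],[0,0,0],0],[[0,0,0],[0,0,0],0],[[0,0,0],[0,0,0],0],[[0,0,0],[0,0,0],0]]'
```

```text
t: 9.57
eef_pos: [654.5, 127.9, 74.8]
eef_rot: [-0.0, 0.034, 0.999, -0.0]
contact_force: [-0.3, -0.5, -1.3]
finger_gap: 32.7
gripper_force: 39.9
```

```bash
python3 -m pendant '[[[0,0,0.04],[0,0,0],0],[[0,0,0],[0,0,0],0],[[0,0,0],[0,0,0],0.5],[[0,0,0],[0,0,0],0.7],[[0,0,0],[0,0,0],1],[[0,0,0],[0,0,0],1],[[0,0,0],[0,0,0],1],[[0,0,0],[0,0,0],1],[[0,0,0],[0,0,0],1],[[0,0,0],[0,0,0],1]]'; python3 -m pendant '[[[0,0,-0.3],[0,0,0],1],[[0,0,-0.6],[0,0,0],1],[[0,0,-1],[0,0,0],1],[[0,0,-1],[0,0,0],1],[[0,0,-1],[0,0,0],1],[[0,0,-1],[0,0,0],1],[[0,0,-0.6],[0,0,0],1],[[0,0,0],[0,0,0],1],[[0,0,0],[0,0,0],1],[[0,0,0],[0,0,0],1]]'
python3 - <<'E'
from h import *
c=read_camera("wrist");S=read_camera("side")
a=cv2.resize(S["pixels"][200:380,120:420],None,fx=1.6,fy=1.6)
w=cv2.resize(c["pixels"],(480,360));im=np.zeros((600,480,3),np.uint8);im[:288]=a[:288];im[288:]=w[:312] 
im[288:]=w[48:];cv2.imwrite("pics/c3.png",im)
E
```

```text
t: 10.4
eef_pos: [654.5, 127.9, 73.8]
eef_rot: [-0.0, 0.034, 0.999, -0.0]
contact_force: [0.1, 0.6, -1.1]
finger_gap: 85.4
gripper_force: 0.0
t: 11.23
eef_pos: [654.0, 127.9, 210.1]
eef_rot: [-0.001, 0.034, 0.999, -0.0]
contact_force: [-0.7, 0.0, -0.3]
finger_gap: 84.9
gripper_force: 0.0
```

View pics/c3.png

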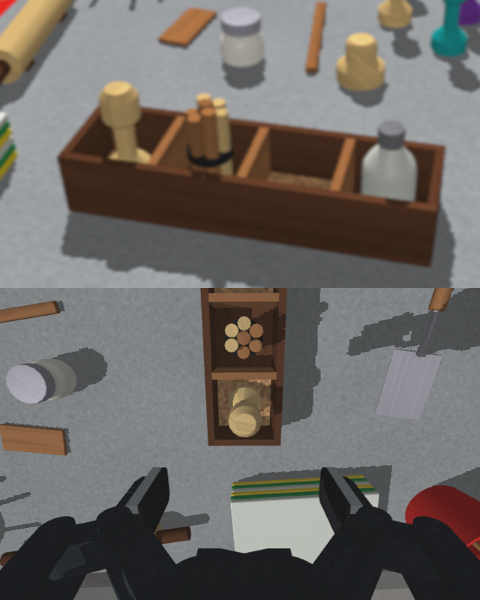

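Stamp A stands upright in the far cell, seen in both the side and wrist views. Now stamp B.

```bash
python3 -m pendant '[[[0.5,-1,0],[0,0,0],1],[[0.5,-1,0],[0,0,0],1],[[0.5,-1,0],[0,0,0],1],[[0.5,-1,0],[0,0,0],1],[[0.5,-1,0],[0,0,0],1],[[0.5,-1,0],[0,0,0],1],[[0.5,-1,0],[0,0,0],1],[[0.5,-1,0],[0,0,0],1],[[0.5,-1,0],[0,0,0],1],[[0.5,-1,0],[0,0,0],1]]'; python3 -m pendant '[[[0.5,-1,0],[0,0,0],1],[[0.5,-1,0],[0,0,0],1],[[0.5,-1,0],[0,0,0],1],[[0.5,-1,0],[0,0,0],1],[[0.4,-0.8,0],[0,0,0],1],[[0.25,-0.6,0],[0,0,0],1],[[0,0,0],[0,0,0],1],[[0,0,0],[0,0,0],1],[[0,0,0],[0,0,0],1],[[0,0,0],[0,0,0],1]]'
python3 - <<'E'
from h import *
c=read_camera("wrist");cv2.imwrite("pics/w4.png",c["pixels"])
print(proj(c,[437,-243,100]),proj(c,[437,-243,0]))
for dx,dy in((10,0),(0,10)):print(proj(c,[437+dx,-243+dy,100]))
E
```

```text
t: 12.17
eef_pos: [511.6, -113.8, 210.5]
eef_rot: [-0.001, 0.034, 0.999, 0.0]
contact_force: [0.5, -0.6, 0.1]
finger_gap: 85.4
gripper_force: 0.0
t: 13.0
eef_pos: [437.7, -242.2, 211.1]
eef_rot: [-0.0, 0.034, 0.999, 0.0]
contact_force: [0.3, 0.5, -1.0]
finger_gap: 85.5
gripper_force: 0.0
[322.96547209 236.54503153] [323.40408509 208.82194178]
[323.8373951 248.8649485]
[335.98721478 235.7184305 ]
```

View pics/w4.png

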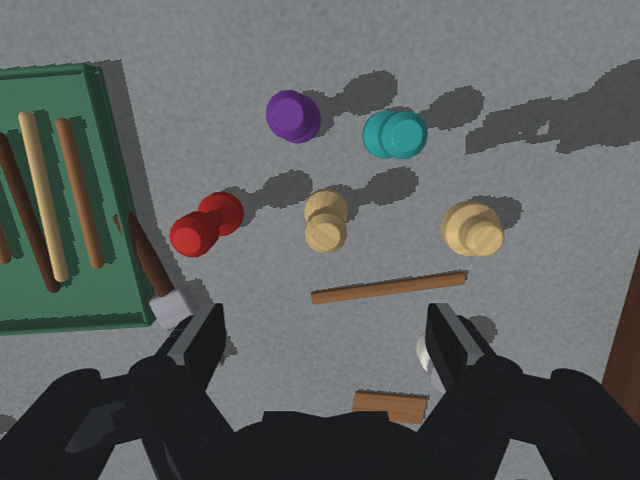

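Stamp B's knob is at (326,234), within 3 px of prediction. Red, purple and turquoise are all at least 80 mm away, so the descent is clear.

```bash
python3 -m pendant '[[[0.05,0,0.5],[0,0,0],0.9],[[0,0,1],[0,0,0],0.9],[[0,0,1],[0,0,0],0.9],[[0,0,1],[0,0,0],0.9],[[0,0,1],[0,0,0],0.9],[[0,0,0.8],[0,0,0],0.9],[[0,0,0.45],[0,0,0],0.9],[[0,0,0.2],[0,0,0],0.9],[[0,0,0],[0,0,0],0.9],[[0,0,0],[0,0,0],0.9]]' 40;  python3 -m pendant '[[[0,0,0],[0,0,0],0],[[0,0,0],[0,0,0],0],[[0,0,0],[0,0,0],0],[[0,0,0],[0,0,0],0],[[0,0,0],[0,0,0],0],[[0,0,0],[0,0,0],0],[[0,0,0],[0,0,0],0],[[0,0,0],[0,0,0],0],[[0,0,0],[0,0,0],0],[[0,0,0],[0,0,0],0]]'
```

```text
t: 13.88
eef_pos: [436.6, -242.9, 63.1]
eef_rot: [0.0, 0.034, 0.999, -0.0]
contact_force: [-0.5, -1.1, 0.1]
finger_gap: 76.8
gripper_force: 0.0
t: 14.72
eef_pos: [436.4, -243.1, 63.2]
eef_rot: [0.001, 0.034, 0.999, -0.0]
contact_force: [-0.6, 2.3, 6.0]
finger_gap: 32.7
gripper_force: 39.4
```

```bash
python3 -m pendant '[[[0,0,-0.4],[0,0,0],0],[[0,0,-0.8],[0,0,0],0],[[0,0,-1],[0,0,0],0],[[0,0,-1],[0,0,0],0],[[0,0,-1],[0,0,0],0],[[0,0,-1],[0,0,0],0],[[0,0,-0.7],[0,0,0],0],[[0,0.4,0],[0,0,0],0],[[0,0.7,0],[0,0,0],0],[[-0.1,0.9,0],[0,0,0],0]]';  python3 -m pendant '[[[-0.1,1,0],[0,0,0],0],[[-0.1,1,0],[0,0,0],0],[[-0.1,1,0],[0,0,0],0],[[-0.1,1,0],[0,0,0],0],[[-0.1,1,0],[0,0,0],0],[[-0.1,1,0],[0,0,0],0],[[-0.1,1,0],[0,0,0],0],[[-0.1,1,0],[0,0,0],0],[[-0.1,1,0],[0,0,0],0],[[-0.1,1,0],[0,0,0],0]]'; python3 -m pendant '[[[-0.1,1,0],[0,0,0],0],[[-0.1,0.8,0],[0,0,0],0],[[0,0.7,0],[0,0,0],0],[[0,0.5,0],[0,0,0],0],[[0,0.3,0],[0,0,0],0],[[0,0.1,0],[0,0,0],0],[[0,0,0],[0,0,0],0],[[0,0,0],[0,0,0],0],[[0,0,0],[0,0,0],0],[[0,0,0],[0,0,0],0]]'
python3 - <<'E'
from h import *
c=read_camera("wrist");cv2.imwrite("pics/w5.png",c["pixels"])
p=np.array([494.8,138.3]);a=np.radians(-3.9);ax=np.array([np.cos(a),np.sin(a)]);n=np.array([-ax[1],ax[0]])
print("cell rim",[proj(c,[*(p+i*36*ax+j*36*n),62]).round() for i,j in((1,1),(1,-1),(-1,-1),(-1,1))])
E
```

```text
t: 15.55
eef_pos: [441.4, -192.8, 209.2]
eef_rot: [-0.001, 0.035, 0.999, 0.0]
contact_force: [0.7, 0.6, -1.6]
finger_gap: 32.7
gripper_force: 40.0
t: 16.38
eef_pos: [483.3, 56.2, 208.9]
eef_rot: [-0.001, 0.034, 0.999, 0.0]
contact_force: [1.1, -0.3, -0.7]
finger_gap: 32.6
gripper_force: 40.0
t: 17.22
eef_pos: [494.8, 138.3, 210.0]
eef_rot: [-0.0, 0.035, 0.999, -0.0]
contact_force: [0.1, 1.0, -1.7]
finger_gap: 32.4
gripper_force: 40.0
cell rim [array([364., 264.]), array([284., 264.]), array([281., 183.]), array([367., 183.])]
```

View pics/w5.png

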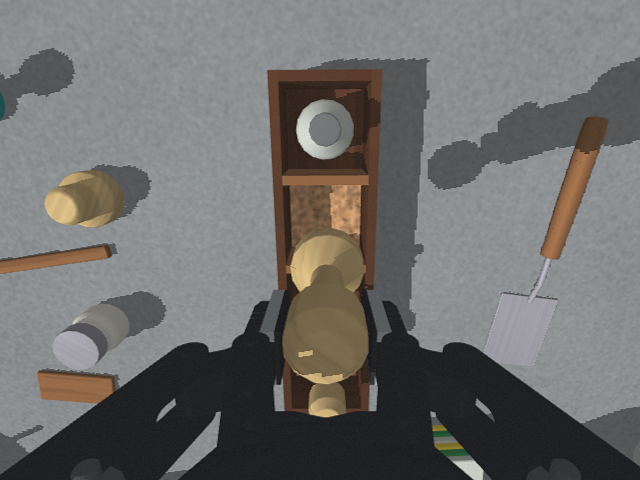

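The inner walls are at columns about 283–369 and the divider edge at row 185. That is within 2 px of prediction, so I can lower.

```bash
python3 -m pendant '[[[0,0,0.4],[0,0,0],0],[[0,0,0.8],[0,0,0],0],[[0,0,0.8],[0,0,0],0],[[0,0,0.8],[0,0,0],0],[[0,0,0.8],[0,0,0],0],[[0,0,0.7],[0,0,0],0],[[0,0,0.5],[0,0,0],0],[[0,0,0.3],[0,0,0],0],[[0,0,0.15],[0,0,0],0],[[0,0,0.05],[0,0,0],0]]'; python3 -m pendant '[[[0,0,0.03],[0,0,0],0],[[0,0,0],[0,0,0],0],[[0,0,0],[0,0,0],0],[[0,0,0],[0,0,0],0],[[0,0,0],[0,0,0],0],[[0,0,0],[0,0,0],0],[[0,0,0],[0,0,0],0],[[0,0,0],[0,0,0],0],[[0,0,0],[0,0,0],0],[[0,0,0],[0,0,0],0]]'
```

```text
t: 18.1
eef_pos: [494.9, 138.7, 77.4]
eef_rot: [-0.0, 0.034, 0.999, -0.0]
contact_force: [0.6, -0.1, -1.2]
finger_gap: 32.4
gripper_force: 39.9
t: 18.93
eef_pos: [494.8, 138.9, 76.8]
eef_rot: [-0.0, 0.034, 0.999, 0.0]
contact_force: [-0.9, 1.1, -1.2]
finger_gap: 32.7
gripper_force: 40.0
```

Lowering about 1.5 mm more, then releasing and retracting.

```bash
python3 -m pendant '[[[0,0,0.03],[0,0,0],0],[[0,0,0.03],[0,0,0],0],[[0,0,0],[0,0,0],0],[[0,0,0],[0,0,0],0.5],[[0,0,0],[0,0,0],0.7],[[0,0,0],[0,0,0],1],[[0,0,0],[0,0,0],1],[[0,0,0],[0,0,0],1],[[0,0,0],[0,0,0],1],[[0,0,0],[0,0,0],1]]'; python3 -m pendant '[[[0,0,-0.3],[0,0,0],1],[[0,0,-0.6],[0,0,0],1],[[0,0,-1],[0,0,0],1],[[0,0,-1],[0,0,0],1],[[0,0,-1],[0,0,0],1],[[0,0,-1],[0,0,0],1],[[0,0,-0.6],[0,0,0],1],[[0,0,0],[0,0,0],1],[[0,0,0],[0,0,0],1],[[0,0,0],[0,0,0],1]]'
python3 - <<'E'
from h import *
S=read_camera("side");cv2.imwrite("pics/s6.png",cv2.resize(S["pixels"][150:390,120:440],None,fx=2,fy=2))
E
```

```text
t: 19.77
eef_pos: [494.8, 138.9, 75.3]
eef_rot: [-0.0, 0.034, 0.999, -0.0]
contact_force: [0.4, 0.1, 0.3]
finger_gap: 85.3
gripper_force: 0.0
t: 20.6
eef_pos: [494.3, 138.8, 212.0]
eef_rot: [-0.001, 0.034, 0.999, -0.0]
contact_force: [-0.7, -0.0, -0.6]
finger_gap: 85.3
gripper_force: 0.0
```

View pics/s6.png

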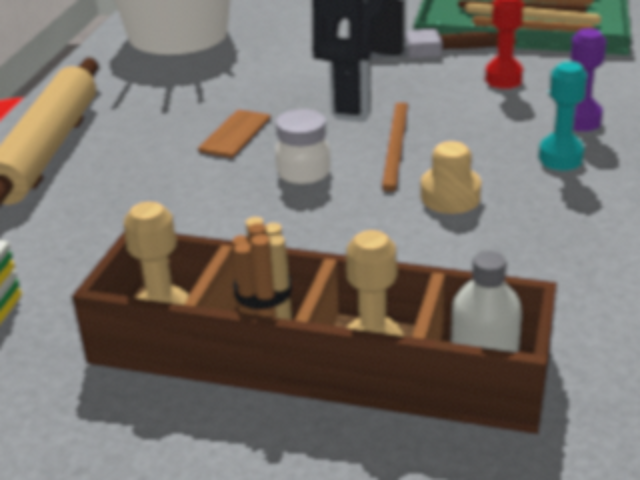

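Both stamps stand upright in their cells, at (150,250) and (372,280) in the crop, and the gripper is clear.

```bash
python3 -c "
from bench import job_done;print(job_done())"
```

```text
the job is handed in; nothing more can be done
None
```

Both stamps are upright in the caddy's two free cork-lined cells, each lowered in before release, and the job was handed in at about 21 s with the gripper clear.

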